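# Dry-fit a small cupboard-door frame in the glue-up jig

## Robot

A 6-joint arm with a two-finger parallel gripper is mounted at the origin on a cart in front of the work surface, level with it; the furniture and walls round the work are solid. World frame = base frame: x ahead of the robot, y to its left, z up, the work surface at z = 0. Lengths are in m, angles in degrees, forces in N, time in s.
With the tool pointing down it reaches from about 0.4 to 0.825 m from the base axis. Payload 7 kg.
Tool frame: the origin (TCP) lies at the very end of the fingers, on their centre line; the grasp point (between the pads) lies 19 mm behind it; z points along the fingers, y is the line along which they close (so a half turn about z gives the same grasp; the last joint's range is limited). The gripper opens to 88 mm and grips with 3 to 60 N. Pads are 19 mm wide; open, the fingers measure 130 mm over their backs; the gripper's body (78 mm by 193 mm) begins 47 mm behind the grasp point.
Start: joints at [16.507, 20.546, 0.682, 0, -70.136, -16.507], TCP at [0.675, -0, 0.227] pointing down, gripper open.
Joint ranges: [-176.03, 176.03], [-82.01, 121.73], [-58.28, 71.71], [-173.87, 95.51], [-174.79, -0.11], [-173.66, 173.66]. Speed limits (degrees/s): [136.94, 136.94, 172.46, 180, 180, 180].

## Interface

Orientations are given as [roll, pitch, yaw] about the fixed x, y, z axes, in that order (R = Rz(yaw) Ry(pitch) Rx(roll)).
In Python, from plant import get_state, imaging, r, finder gives the robot as it stands.
- The arm moves only by the shell command python3 -m handwheel 'ROWS' [FORCE]. ROWS is JSON, a list of rows, each a list of 5 numbers: the closure, from 0 (fully open) to 1 (shut), then the shift along the world's x, y, z in cm, then the turn about the world's z in degrees. A call has 1 to 8 rows; each row is the pose to reach, as a shift and turn from the pose commanded when the call began; what a row does not reach only later rows make up. A row lasts 1/8 s, in which the tool goes at most 62.5 mm and 10.7 degrees, less where a joint would pass 70% of its speed; a pose out of reach is approached as far as the arm can. A call with a gripper value outside its range is refused whole. The fingers move at their own pace and stop on an object; FORCE is the grip in N (left out, the last holds). Time passes only in rows, so rows that repeat a pose let the fingers close. It gives the time, the measured TCP pose, the force, the opening and the grip force at its end, in the units of the state.
- get_state(): the state, without advancing time (a new reading comes with each control period).
- imaging.capture(name): name is "scene" or "side" or "wrist"; returns (picture, depth): 400x640x3 uint8, red, green, blue; 400x640 float32, m along the optical axis (not along the pixel's ray), 0 where there is no reading.
- imaging.get_calibration(name): a dict with "fx", "fy", "cx", "cy" (pixels), "rvec" (rotation vector, rad) and "tvec" (3), from world to camera coordinates, as OpenCV has them; the wrist camera has in their place "hand_eye" (4x4, takes a point from camera to tool coordinates, whose origin is the TCP and whose axes are the flange's). Camera axes: x right, y down, z forward; pixel columns grow to the right and rows downward; lengths in m; the calibration is good to about 2 mm. A picture is of the moment at which its call begins: read the wrist's pose just before it. get_calibration takes no time and is no camera call.
- r.close_job(): hands the job in; it is judged then, once.
Trained networks look in the newest picture that a camera, given by its name, has taken for a name from the list of things; names that differ only in an ending like _2 or _b are one class to them, and where a whole thing is asked for, a point or a joint stands for the part that bears it (a point fixed in the world has none). Each returns a list of dicts, best first, with "p" (0 to 1); they miss things now and then, are a little off and sometimes report something else, mostly with a low value. They report only what shows in the picture. A call takes as long as a camera call. They do not tell look-alikes from the thing itself.
- finder.cut_out(camera, query): "region" (400x640 bool, what is visible of it) and "pixel" ([column, row] in pixels, amid what is visible of it).
The state is a dict: "time_s": time; "joints": joint angles; "qd": joint speeds; "joint_torque": joint torques, N m; "tcp_pos": TCP position; "eef_rot": TCP orientation; "contact_force": force on the tool from outside, world axes, zero at the start; "moment": the same for the moment, N m; "gripper_width": finger opening in m; "gripper_force": force on a finger pad.
Only numpy, scipy, OpenCV 4.12 (cv2) and the standard library are available. Lean on these libraries where they do the work, as an engineer would, in place of code of your own. Each camera call takes 0.05 s, during which the arm holds its last target. There are 200 camera calls.

## Task

Dry-fit the small cupboard-door frame in the glue-up jig. Lay the two stiles face up in the jig's channels, with their feet (the ends with the longer lap) at the dark cleat: the hinge stile in the left channel and the lock stile in the right one, as seen looking from the cleat along the jig. Then bed the three rails across both stiles, flat and flush with the stiles' ends and outer edges: the widest in the foot laps, the narrowest in the housings between, the middle-sized one in the head laps; do not shift the mallet, chisel, sanding block or glue bottle.

Things in the scene. Friction and masses are not known exactly. Their poses are not given: they have to be found in the camera images.
- hinge_stile: Stile with two steel hinge leaves let into its face at the +y (outer) edge. Red-brown wood, 210 long (x), 28 wide (y), 24 thick (z), face (z) up; origin: centre of underside. Foot end x=-105, head end x=+105. Upper half cut away to seats 12 above underside, shoulders chamfered 4: foot lap x -105 to -55, housing x +1 to +31, head lap x +67 to +105. Full thickness (grip here) x -55 to +1.
- lock_stile: Stile with one round steel keyhole plate on its face at x=+49. Red-brown wood, 210 long (x), 28 wide (y), 24 thick (z), face (z) up; origin: centre of underside. Foot end x=-105, head end x=+105. Upper half cut away to seats 12 above underside, shoulders chamfered 4: foot lap x -105 to -55, housing x +1 to +31, head lap x +67 to +105. Full thickness (grip here) x -55 to +1.
- foot_rail: Bottom rail of the frame, the widest of the three rails. Plain reddish-brown wood strip, 46 wide (x), 130 long (y), 12 thick (z), lying flat on the table; ends and faces alike. Origin: centre of underside. Its place: in the foot laps, flush with the stiles' foot ends (centre at x=-82 in a stile's frame), 4 clear of the shoulder.
- lock_rail: Middle rail of the frame, the narrowest of the three rails. Plain reddish-brown wood strip, 22 wide (x), 130 long (y), 12 thick (z), lying flat on the table; ends and faces alike. Origin: centre of underside. Its place: in the 30 wide housings (centre at x=+16 in a stile's frame), 4 to spare on each side.
- head_rail: Top rail of the frame, the middle-sized of the three rails. Plain reddish-brown wood strip, 34 wide (x), 130 long (y), 12 thick (z), lying flat on the table; ends and faces alike. Origin: centre of underside. Its place: in the head laps, flush with the stiles' head ends (centre at x=+88 in a stile's frame), 4 clear of the shoulder.
- jig: Fixed pale plywood jig, 270 (x) x 184 (y) x 12; origin: centre of underside. Dark cleat across its foot end (x -131 to -110, top at z 20). Two channels along x, floors at z 12, centred at y=+51 (left) and y=-51 (right), 38 wide, x -110 to +110, between low chamfered battens and a head stop (tops at z 19). A centred stile has 5 to spare all round; rails bed with undersides at z 24.
- mallet: Wooden carpenter's mallet lying on its side, 250 x 119 x 62. Not part of the job; must stay where it lies. Origin: centre of its underside.
- chisel: Wide bench chisel with a wooden handle, 239 long. Not part of the job; must stay where it lies. Origin: centre of its underside.
- sanding_block: Cork sanding block, 51 x 78 x 30. Not part of the job; must stay where it lies. Origin: centre of its underside.
- glue_bottle: White glue bottle with blue cap, standing, 56 across and 180 tall. Not part of the job; must stay where it lies. Origin: centre of its underside.
There are look-alikes about, which are no part of the job. What is shaped like the lock_rail but turquoise is not meant.

How it is judged (in metres and radians):
At the end, for the whole second after the job is handed in: Stiles face up in their channels, feet at the cleat (9 mm, 0.1 rad), hinge stile left, lock stile right; each rail seated on both stiles in its own laps or housings (10 mm along, 12 mm across, 3 mm in height, 0.1 rad); all at rest; the four named bystanders within 30 mm of their start (x of hinge_stile in the frame of jig between -0.009 and 0.009 m and y of hinge_stile in the frame of jig between 0.042 and 0.06 m and z of hinge_stile in the frame of jig between 0.009 and 0.015 m and angle between the x axis of each of hinge_stile, lock_stile and the x axis of jig, either way round below 0.1 rad and angle between each of hinge_stile, lock_stile's own z axis and vertical below 0.08 rad and x of lock_stile in the frame of jig between -0.009 and 0.009 m and y of lock_stile in the frame of jig between -0.06 and -0.042 m and z of lock_stile in the frame of jig between 0.009 and 0.015 m and x of foot_rail in the frame of hinge_stile between -0.092 and -0.072 m and y of foot_rail in the frame of hinge_stile between -0.063 and -0.039 m and z of foot_rail in the frame of hinge_stile between 0.009 and 0.015 m and x of foot_rail in the frame of lock_stile between -0.092 and -0.072 m and y of foot_rail in the frame of lock_stile between 0.039 and 0.063 m and z of foot_rail in the frame of lock_stile between 0.009 and 0.015 m and angle between the y axis of each of foot_rail, lock_rail, head_rail and the y axis of jig, either way round below 0.1 rad and x of lock_rail in the frame of hinge_stile between 0.006 and 0.026 m and y of lock_rail in the frame of hinge_stile between -0.063 and -0.039 m and z of lock_rail in the frame of hinge_stile between 0.009 and 0.015 m and x of lock_rail in the frame of lock_stile between 0.006 and 0.026 m and y of lock_rail in the frame of lock_stile between 0.039 and 0.063 m and z of lock_rail in the frame of lock_stile between 0.009 and 0.015 m and x of head_rail in the frame of hinge_stile between 0.078 and 0.098 m and y of head_rail in the frame of hinge_stile between -0.063 and -0.039 m and z of head_rail in the frame of hinge_stile between 0.009 and 0.015 m and x of head_rail in the frame of lock_stile between 0.078 and 0.098 m and y of head_rail in the frame of lock_stile between 0.039 and 0.063 m and z of head_rail in the frame of lock_stile between 0.009 and 0.015 m and linear speed of each of hinge_stile, lock_stile, foot_rail, lock_rail, head_rail below 0.02 m/s); the robot touches nothing.
It fails at once if the mallet is shifted (distance of mallet from where it was at the start of the episode above 0.03 m).
It fails at once if the chisel is shifted (distance of chisel from where it was at the start of the episode above 0.03 m).
It fails at once if the sanding block is shifted (distance of sanding_block from where it was at the start of the episode above 0.03 m).
It fails at once if the glue bottle is shifted (distance of glue_bottle from where it was at the start of the episode above 0.03 m).
It also fails if it takes over 118 s, if anything falls off the work surface, if the arm or the gripper's body presses on something with over 40 N, if the wrist force passes 120 N, or if a joint passes its speed limit or range.

## Working session

There is one attempt and no reset: what is moved stays moved. The work goes in short steps, Python scripts to look and compute and a shell command to move; the robot and the scene stay as the last step left them, time stands still between calls to the robot, and variables do not carry over. Pictures are saved under pics/ and viewed, at most 14 in all, crops included, and the job is handed in when it is done.

```bash
ls; mkdir -p pics; cat > h.py <<'E'
import numpy as np, cv2
from scipy.spatial.transform import Rotation as R
from plant import get_state, imaging, r, finder
def pose(name, st=None):
    c=imaging.get_calibration(name)
    if 'hand_eye' in c:
        st=st or get_state(); T=np.eye(4)
        T[:3,:3]=R.from_euler('xyz',st['eef_rot'],degrees=True).as_matrix(); T[:3,3]=st['tcp_pos']
        return c,T@np.array(c['hand_eye'])
    T=np.eye(4); T[:3,:3]=R.from_rotvec(np.ravel(c['rvec'])).as_matrix(); T[:3,3]=np.ravel(c['tvec'])
    return c,np.linalg.inv(T)
def cap(name):
    "picture, world xyz per pixel (nan where no depth)"
    c,T=pose(name); img,d=imaging.capture(name)
    v,u=np.mgrid[:400,:640]; d=np.where(d>0,d,np.nan)
    P=np.stack([(u-c['cx'])/c['fx']*d,(v-c['cy'])/c['fy']*d,d],-1)
    return img,P@T[:3,:3].T+T[:3,3]
def save(img,f): cv2.imwrite('pics/'+f,img[:,:,::-1])
def rect(P):
    "xy points -> centre, long, short, yaw of long side"
    (c,(w,h),a)=cv2.minAreaRect((P*1000).astype(np.float32))
    if w<h: w,h,a=h,w,a+90
    return np.round(c,1),round(w,1),round(h,1),round((a+90)%180-90,1)
E
python3 - <<'E'
from h import *
print(get_state())
for n in('scene','side','wrist'):
    i,P=cap(n); save(i,n+'0.png'); print(n,pose(n)[1].round(3).tolist())
E
```

```text
pics
{'time_s': 0.0, 'joints': array([ 1.65069255e+01,  2.05925086e+01,  6.34269860e-01, -2.03858093e-02,
       -7.01362679e+01, -1.65089653e+01]), 'qd': array([ 0.04646833,  0.02217151, -0.06727104,  0.03662513, -0.06662501,
        0.02197416]), 'joint_torque': array([-8.00930356e-04, -5.82726967e+01,  2.93058443e+01,  6.99745238e+00,
        6.93249181e-03, -2.06530804e-04]), 'tcp_pos': array([ 6.74511171e-01, -2.48124644e-05,  2.25613509e-01]), 'eef_rot': array([ 1.79903943e+02, -8.48427877e-03, -9.00089753e+01]), 'contact_force': array([-0.06364963,  0.35239367, -0.43307668]), 'moment': array([0.0343298 , 0.04388101, 0.01010399]), 'gripper_force': 0.0, 'gripper_width': 0.08763936689896189}
scene [[-0.79, -0.338, 0.511, -0.37], [-0.613, 0.41, -0.676, 1.338], [0.018, -0.847, -0.531, 1.012], [0.0, 0.0, 0.0, 1.0]]
side [[1.0, 0.007, -0.011, 0.571], [0.013, -0.407, 0.913, -1.405], [0.002, -0.913, -0.407, 0.708], [0.0, 0.0, 0.0, 1.0]]
wrist [[-1.0, -0.001, -0.001, 0.675], [-0.001, 0.963, 0.271, -0.074], [0.0, 0.271, -0.963, 0.384], [0.0, 0.0, 0.0, 1.0]]
```

View pics/scene0.png

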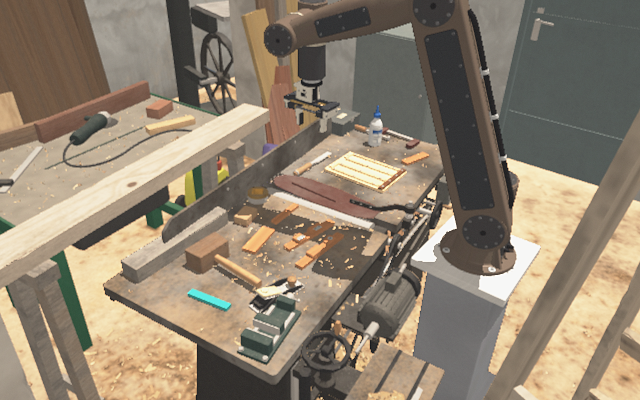

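View pics/side0.png

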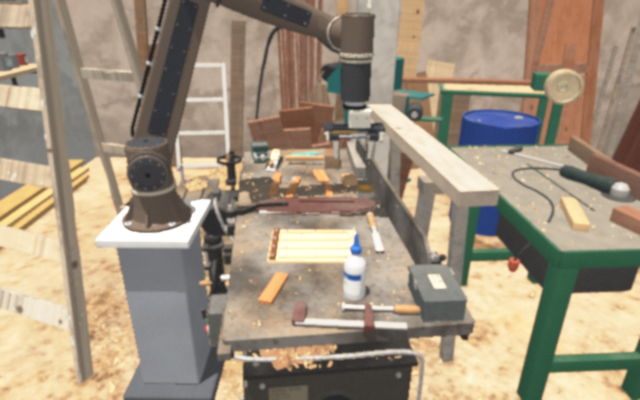

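View pics/wrist0.png

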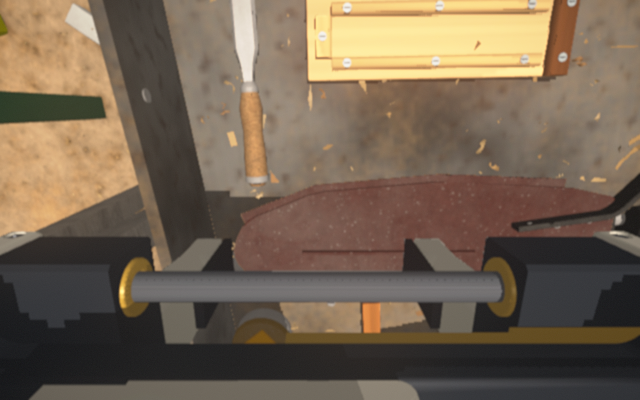

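The wrist picture shows the jig at the top, cleat at x~565 px (robot side, so jig x is about +x world). The scene picture shows the parts at about (240-340, 205-270), one strip at (415,158), and the mallet at (207,252).

```bash
python3 - <<'E'
from h import *
i,P=cap('scene')
for n in ['hinge_stile','lock_stile','foot_rail','lock_rail','head_rail','jig','mallet','chisel','sanding_block','glue_bottle']:
    for o in finder.cut_out('scene',n)[:4]:
        if o['p']<.2: continue
        m=o['region'].astype(bool); q=P[m]; q=q[~np.isnan(q[:,0])]
        if len(q)<15: continue
        print(n,round(o['p'],2),np.round(o['pixel']),len(q),*rect(q[:,:2]),'z',np.percentile(q[:,2]*1000,[5,50,95]).round())
save(cv2.resize(i[190:320,170:370],None,fx=4,fy=4,interpolation=cv2.INTER_CUBIC),'crop1.png')
E
```

```text
hinge_stile 0.62 [311. 236.] 466 [460.2 276.6] 210.8 33.8 82.8 z [ 3. 12. 25.]
hinge_stile 0.4 [287. 212.] 214 [608.4 228.5] 148.8 39.5 -85.1 z [-1. 10. 14.]
lock_stile 0.77 [320. 249.] 534 [390.9 319.1] 211.6 44.1 88.9 z [ 1. 12. 25.]
foot_rail 0.85 [256. 238.] 480 [577.9 391.7] 156.4 61.4 -75.3 z [-1. 10. 15.]
foot_rail 0.51 [365. 172.] 1784 [ 552.2 -207.9] 276.2 232.1 1.1 z [ 3. 12. 20.]
lock_rail 0.85 [209. 300.] 385 [488.9 683.1] 133.8 34.3 7.1 z [ 1. 10. 14.]
lock_rail 0.66 [282. 213.] 163 [601.4 234.1] 136.8 27.1 -83.1 z [ 3. 10. 15.]
head_rail 0.56 [415. 161.] 161 [ 447.5 -406.9] 138.4 43.7 78.0 z [-0.  9. 14.]
jig 0.6 [364. 171.] 1696 [ 552.1 -199.9] 275.1 220.7 2.1 z [ 5. 12. 20.]
mallet 0.77 [211. 258.] 1657 [577.1 567.5] 332.1 155.9 -18.6 z [ 5. 42. 63.]
chisel 0.79 [306. 164.] 221 [759.  -93.4] 274.0 60.0 -84.0 z [ 0. 13. 24.]
sanding_block 0.9 [247. 219.] 331 [686.  338.3] 83.4 54.1 -74.9 z [ 4. 27. 33.]
glue_bottle 0.83 [375. 129.] 415 [ 1018.3 -1052.6] 1523.2 67.7 -60.1 z [ -1.  69. 147.]
```

View pics/crop1.png

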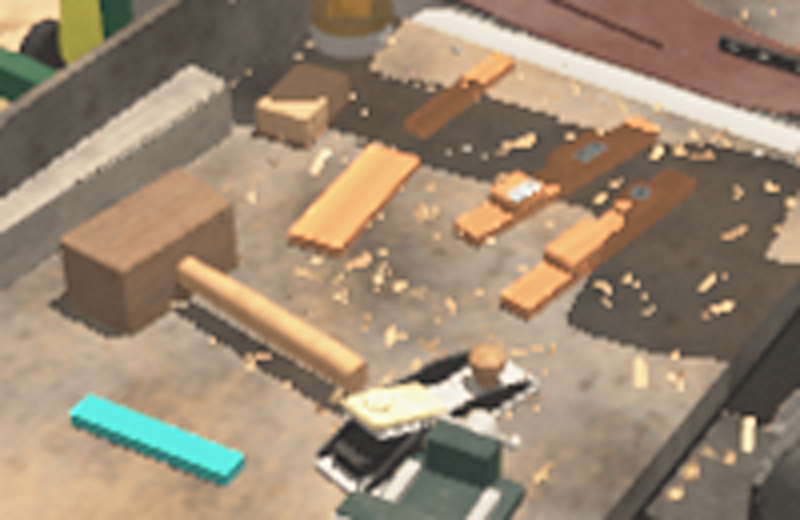

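```bash
python3 -m handwheel '[[0,-17,42,8,0],[0,-17,42,8,0],[0,-17,42,8,0],[0,-17,42,8,0],[0,-17,42,8,0],[0,-17,42,8,0],[0,-17,42,8,0],[0,-17,42,8,0]]' 20; python3 -m handwheel '[[0,0,0,0,0],[0,0,0,0,0]]'
cat >> h.py <<'E'
def look(names,cam='wrist',f=None,zmin=None,pmin=.2):
    i,P=cap(cam)
    if f: save(i,f)
    for n in names:
        for o in finder.cut_out(cam,n)[:3]:
            if o['p']<pmin: continue
            m=cv2.erode(o['region'].astype(np.uint8),np.ones((3,3),np.uint8))>0 if cam=='wrist' else o['region'].astype(bool)
            q=P[m]; q=q[~np.isnan(q[:,0])]
            if len(q)<15: continue
            zt=np.percentile(q[:,2],90); t=q[q[:,2]>zt-.006]
            print(n,round(o['p'],2),np.round(o['pixel']),len(q),'all',*rect(q[:,:2]),'top',*rect(t[:,:2]),'z',np.percentile(q[:,2]*1000,[5,50,95]).round())
    return i,P
E
python3 - <<'E'
from h import *
look(['hinge_stile','lock_stile','foot_rail','lock_rail','head_rail'],f='w1.png')
print(get_state()['tcp_pos'])
E
```

```text
time_s: 1.7
tcp_pos: [0.5036, 0.423, 0.307]
eef_rot: [-180.0, 0.0, -89.8]
contact_force: [0.2, -0.3, -1.4]
gripper_width: 0.0875
gripper_force: 0.0
time_s: 1.95
tcp_pos: [0.5052, 0.4191, 0.3063]
eef_rot: [180.0, -0.0, -90.0]
contact_force: [0.1, -1.1, 0.5]
gripper_width: 0.0876
gripper_force: 0.0
hinge_stile 0.82 [354.  61.] 2653 all [464.1 297.4] 153.0 26.7 83.4 top [462.2 279.2] 116.3 26.3 83.4 z [11. 23. 26.]
hinge_stile 0.47 [410.  83.] 3673 all [387.  316.5] 198.1 27.3 89.1 top [386.8 306.4] 121.4 26.9 88.9 z [11. 14. 25.]
lock_stile 0.92 [412.  83.] 3902 all [382.3 316.9] 200.1 36.4 89.0 top [386.3 306.5] 121.4 27.9 88.9 z [10. 13. 25.]
foot_rail 0.61 [269. 141.] 3134 all [570.3 394.4] 129.4 45.6 -76.6 top [570.2 394.9] 128.3 45.6 -76.6 z [11. 12. 14.]
lock_rail 0.8 [337. 327.] 875 all [488.4 678.7] 126.5 22.8 11.2 top [488.5 678.7] 126.6 22.5 10.9 z [ 5. 12. 13.]
lock_rail 0.66 [240.  36.] 1135 all [600.9 256.1] 75.2 21.5 -86.1 top [600.9 256.1] 75.2 21.5 -86.1 z [11. 12. 14.]
head_rail 0.43 [240.  36.] 1046 all [599.9 256. ] 75.4 20.3 -85.0 top [599.9 256. ] 75.4 20.3 -85.0 z [11. 12. 14.]
[0.50542972 0.41914708 0.30663197]
```

View pics/w1.png

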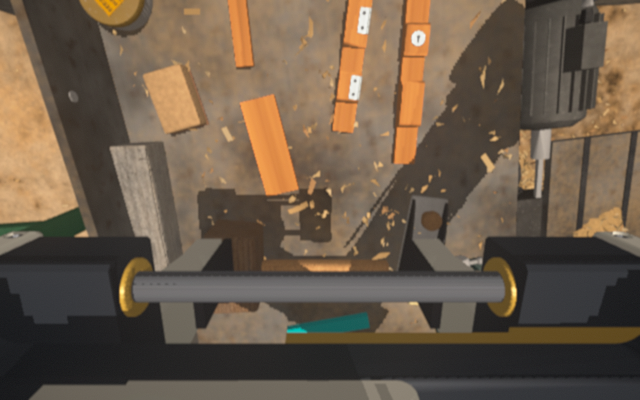

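Lock stile (410,80) has its foot lap toward the picture's bottom (+y). The hinge stile at (355,60) may be reversed, so I'll check with height profiles.

```bash
cat > prof.py <<'E'
from h import *
def prof(P,c,yaw,half=6,step=4,rng=120):
    a=np.deg2rad(yaw); d=np.array([np.cos(a),np.sin(a)]); n=np.array([-d[1],d[0]])
    q=P.reshape(-1,3)*1000; q=q[~np.isnan(q[:,0])]; e=q[:,:2]-c; s=e@d; t=e@n
    return [(b,round(float(np.median(q[k,2])))) for b in range(-rng,rng,step) if (k:=(abs(t)<half)&(s>=b)&(s<b+step)).sum()>2]
E
python3 - <<'E'
from prof import *
i,P=cap('wrist')
print(prof(P,[462,277],83.4)); print(prof(P,[386,306],89))
save(cv2.resize(i[0:180,180:480],None,fx=2.6,fy=2.6,interpolation=cv2.INTER_CUBIC),'w1c.png')
E
```

```text
[(-56, 24), (-52, 24), (-48, 24), (-44, 24), (-40, 24), (-36, 25), (-32, 24), (-28, 24), (-24, 24), (-20, 24), (-16, 24), (-12, 23), (-8, 19), (-4, 12), (0, 12), (4, 12), (8, 12), (12, 12), (16, 12), (20, 12), (24, 22), (28, 24), (32, 24), (36, 24), (40, 25), (44, 24), (48, 24), (52, 25), (56, 22), (60, 12), (64, 12), (68, 12), (72, 12), (76, 12), (80, 12), (84, 12), (88, 13), (92, 12), (96, 11), (100, 0), (104, 0), (108, 388), (112, 407), (116, 412)]
[(-88, 12), (-84, 12), (-80, 12), (-76, 12), (-72, 12), (-68, 12), (-64, 12), (-60, 22), (-56, 24), (-52, 24), (-48, 25), (-44, 25), (-40, 25), (-36, 24), (-32, 24), (-28, 21), (-24, 12), (-20, 12), (-16, 12), (-12, 12), (-8, 12), (-4, 12), (0, 12), (4, 20), (8, 24), (12, 24), (16, 24), (20, 24), (24, 24), (28, 24), (32, 24), (36, 24), (40, 24), (44, 24), (48, 24), (52, 24), (56, 23), (60, 20), (64, 12), (68, 12), (72, 12), (76, 12), (80, 12), (84, 12), (88, 12), (92, 12), (96, 12), (100, 12), (104, 12), (108, 12), (112, -1), (116, 0)]
```

View pics/w1c.png

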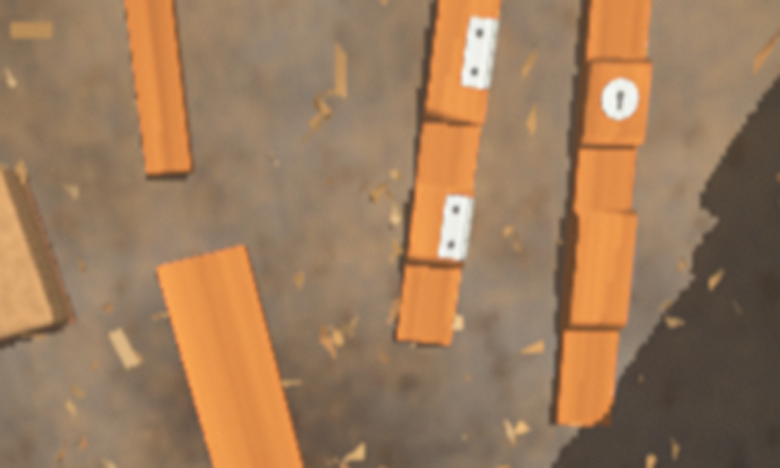

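```bash
python3 -m handwheel '[[0.5,-4.7,-17.5,-10,-6.6],[0.5,-4.7,-17.5,-20,-6.6],[0.5,-4.7,-17.5,-24,-6.6],[0.5,-4.7,-17.5,-24,-6.6],[0.5,-4.7,-17.5,-24,-6.6],[0.5,-4.7,-17.5,-28,-6.6],[0.5,-4.7,-17.5,-29.7,-6.6],[0.5,-4.7,-17.5,-29.7,-6.6]]' 20; python3 -m handwheel '[[0.5,0,0,0,0],[1,0,0,0,0],[1,0,0,0,0],[1,0,0,0,0],[1,0,0,0,0],[1,0,0,0,0],[1,0,0,0,0]]' 25
```

```text
time_s: 3.3
tcp_pos: [0.4575, 0.2441, 0.0085]
eef_rot: [179.9, -0.1, -96.6]
contact_force: [0.0, 0.0, 1.3]
gripper_width: 0.0436
gripper_force: 0.0
time_s: 4.18
tcp_pos: [0.4582, 0.2454, 0.0103]
eef_rot: [-180.0, 0.0, -96.6]
contact_force: [-1.9, -0.5, 7.3]
gripper_width: 0.0275
gripper_force: 25.0
```

```bash
python3 -m handwheel '[[1,0,0,5,0],[1,0,0,11,0],[1,4,-8,20,6.6],[1,9,-16,27,6.6],[1,9,-25,27,6.6],[1,9,-25,27,6.6],[1,9,-25,27,6.6],[1,9,-25,27,6.6]]'; python3 -m handwheel '[[1,0,0,0,0],[1,0,0,0,0]]'
python3 - <<'E'
from prof import *
i,P=look(['jig','head_rail','hinge_stile','chisel','glue_bottle'],f='w2.png')
s=get_state();print(s['tcp_pos'],s['gripper_width'],s['gripper_force'])
E
```

```text
time_s: 5.18
tcp_pos: [0.549, -0.0082, 0.2813]
eef_rot: [-179.8, 0.0, -90.2]
contact_force: [-0.2, 0.6, -2.4]
gripper_width: 0.0279
gripper_force: 25.0
time_s: 5.42
tcp_pos: [0.5474, -0.0041, 0.2787]
eef_rot: [179.9, -0.0, -89.9]
contact_force: [-0.2, -0.1, -0.9]
gripper_width: 0.0278
gripper_force: 25.0
jig 0.97 [313.  42.] 19581 all [ 551.6 -150.5] 269.7 93.6 0.5 top [ 551.6 -149.9] 267.9 91.6 0.1 z [11. 13. 20.]
jig 0.57 [284. 328.] 63 all [594.8 228.3] 33.5 12.6 64.1 top [594.8 228.3] 33.5 12.6 64.1 z [11. 12. 13.]
hinge_stile 0.86 [316. 192.] 11293 all [547.9 -21.8] 123.9 27.2 -89.8 top [547.6  -6.2] 56.9 26.6 -89.4 z [280. 281. 293.]
chisel 0.97 [149.  92.] 3162 all [747.  -93.8] 204.9 24.3 -87.6 top [744.8 -53.5] 124.3 21.5 -87.1 z [11. 15. 25.]
[ 0.54786936 -0.00437562  0.27938885] 0.027409058409271488 24.993678387254477
```

View pics/w2.png

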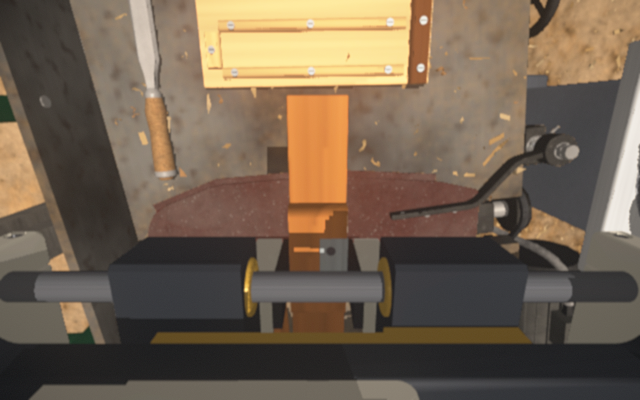

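```bash
python3 - <<'E'
from prof import *
i,P=cap('wrist')
for x in (480,620): print(x,prof(P,[x,-150],90,half=15,step=2,rng=50))
print(prof(P,[552,-147],0,half=6,step=2,rng=140)[:18]); print(prof(P,[552,-147],0,half=6,step=2,rng=140)[-18:])
q=P.reshape(-1,3)*1000;q=q[~np.isnan(q[:,0])];q=q[(q[:,2]>8)&(q[:,2]<30)&(abs(q[:,1]+140)<60)]
for a in range(440,680,40):
    k=q[(q[:,0]>=a)&(q[:,0]<a+40)]; print(a,np.percentile(k[:,1],99.5).round(1))
E
```

```text
480 [(-48, 12), (-46, 12), (-44, 12), (-42, 12), (-40, 12), (-38, 12), (-36, 12), (-34, 12), (-32, 12), (-30, 12), (-28, 17), (-26, 19), (-24, 19), (-22, 19), (-20, 19), (-18, 17), (-16, 12), (-14, 12), (-12, 12), (-10, 12), (-8, 12), (-6, 12), (-4, 12), (-2, 12), (0, 13), (2, 12), (4, 12), (6, 12), (8, 12), (10, 12), (12, 12), (14, 12), (16, 12), (18, 12), (20, 12), (22, 17), (24, 19), (26, 19), (28, 19), (30, 19), (32, 17), (34, 13), (36, 12), (38, 12), (40, 12), (42, 12), (44, 0), (46, 0), (48, 0)]
620 [(-48, 12), (-46, 12), (-44, 12), (-42, 12), (-40, 12), (-38, 12), (-36, 12), (-34, 12), (-32, 12), (-30, 12), (-28, 12), (-26, 16), (-24, 18), (-22, 19), (-20, 19), (-18, 19), (-16, 18), (-14, 14), (-12, 12), (-10, 12), (-8, 12), (-6, 12), (-4, 13), (-2, 12), (0, 12), (2, 12), (4, 12), (6, 12), (8, 13), (10, 12), (12, 12), (14, 12), (16, 12), (18, 12), (20, 12), (22, 12), (24, 14), (26, 18), (28, 19), (30, 19), (32, 19), (34, 18), (36, 13), (38, 12), (40, 12), (42, 12), (44, 12), (46, 8), (48, 1)]
[(-140, 0), (-136, 12), (-132, 20), (-130, 20), (-128, 20), (-126, 20), (-124, 20), (-122, 20), (-120, 20), (-118, 20), (-116, 20), (-114, 18), (-112, 15), (-110, 12), (-108, 12), (-106, 12), (-104, 12), (-102, 12)]
[(102, 13), (104, 12), (106, 12), (108, 14), (110, 17), (112, 19), (114, 20), (116, 20), (118, 20), (120, 19), (122, 20), (124, 19), (126, 12), (128, 13), (130, 12), (132, 13), (136, 1), (138, 0)]
440 -106.9
480 -105.7
520 -104.6
560 -104.3
600 -103.1
640 -103.0
```

The stile is held at (316,150) px with its foot toward the jig; the jig edge is straight at row ~85. The jig centre comes out at (552,-196) mm with yaw about 1°.

```bash
python3 -m handwheel '[[1,-2.3,-14,-6,-89],[1,-2.3,-14,-6,-89],[1,-2.3,-14,-6,-89],[1,-2.3,-14,-6,-89],[1,-2.3,-14,-10,-89],[1,-2.3,-14,-14,-89],[1,-2.3,-14,-18,-89],[1,-2.3,-14,-20,-89]]'; python3 -m handwheel '[[1,0,0,0,-6],[1,0,0,0,-4],[1,0,0,0,-3.4],[1,0,0,0,-3.4]]'
python3 -c "
from h import *
s=get_state();print(s)
i,P=look(['hinge_stile','jig'],f='w3.png')"
```

```text
time_s: 6.78
tcp_pos: [0.5238, -0.1449, 0.0774]
eef_rot: [180.0, -0.2, -176.3]
contact_force: [0.4, -1.1, -0.1]
gripper_width: 0.0278
gripper_force: 25.0
time_s: 7.28
tcp_pos: [0.5252, -0.145, 0.08]
eef_rot: [180.0, 0.0, -179.3]
contact_force: [-0.6, 0.6, -1.1]
gripper_width: 0.0274
gripper_force: 25.0
{'time_s': 7.275, 'joints': array([ 5.18080330e+00,  1.65883080e+01, -2.66140510e+01, -2.39485212e-04,
       -4.67516659e+01, -9.44337097e+01]), 'qd': array([-0.05689992, -0.02529047, -0.1359371 , -0.03165138, -0.00580758,
       -0.8397251 ]), 'joint_torque': array([ 1.79543230e-02, -4.65466690e+01,  2.30031592e+01,  5.53008378e+00,
       -5.15940227e-02,  1.39483167e-01]), 'tcp_pos': array([ 0.52522782, -0.14496357,  0.07995051]), 'eef_rot': array([ 1.79996272e+02,  4.58241067e-02, -1.79253072e+02]), 'contact_force': array([-0.59528502,  0.5598904 , -1.13545007]), 'moment': array([ 0.00487246, -0.12535242,  0.01828637]), 'gripper_force': 24.99359903857112, 'gripper_width': 0.027384250376937983}
hinge_stile 0.69 [317. 193.] 11429 all [ 509.3 -146.5] 123.9 27.5 1.1 top [ 524.6 -146. ] 56.5 26.7 1.4 z [81. 82. 95.]
jig 0.98 [220. 130.] 42545 all [ 521.1 -197.4] 206.6 182.9 1.2 top [ 519.6 -199. ] 201.0 182.8 0.2 z [11. 13. 21.]
```

View pics/w3.png

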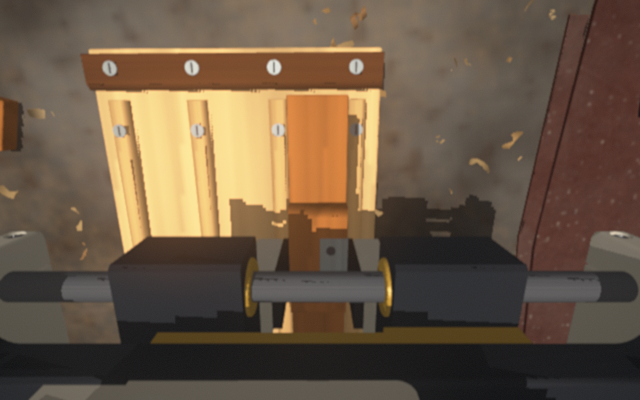

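```bash
python3 -m handwheel '[[1,-0.1,0,-3,0],[1,-0.1,0,-5,0],[1,-0.1,0,-5.7,0],[1,-0.1,0,-5.7,0],[1,-0.1,0,-5.7,0]]'
```

```text
time_s: 8.05
tcp_pos: [0.5245, -0.145, 0.0231]
eef_rot: [-180.0, 0.1, -179.3]
contact_force: [0.1, 1.1, -0.4]
gripper_width: 0.0277
gripper_force: 25.0
```

```bash
python3 -m handwheel '[[1,0,0,-0.15,0],[0.5,0,0,-0.15,0],[0.5,0,0,-0.15,0],[0.5,0,0,-0.15,0],[0.5,0,0,3,0],[0.5,0,0,9,0],[0.5,0,0,14,0],[0.5,0,0,14,0]]'
python3 -m handwheel '[[0.5,-7,22,4,88.4],[0.5,-13.7,48.5,4,88.4],[0.5,-13.7,48.5,4,88.4],[0.5,-13.7,48.5,4,88.4],[0.5,-13.7,48.5,4,88.4],[0.5,-13.7,48.5,4,88.4],[0.5,-13.7,48.5,4,88.4],[0.5,-13.7,48.5,4,88.4]]'
python3 -c "
from h import *
s=get_state();print(s['tcp_pos'],s['eef_rot'])"
```

```text
time_s: 9.05
tcp_pos: [0.5266, -0.1451, 0.1671]
eef_rot: [-180.0, 0.5, -179.3]
contact_force: [0.1, 0.0, -1.5]
gripper_width: 0.0438
gripper_force: 0.0
time_s: 10.05
tcp_pos: [0.3873, 0.3359, 0.2017]
eef_rot: [180.0, -0.0, -93.0]
contact_force: [0.6, 0.5, 0.4]
gripper_width: 0.0436
gripper_force: 0.0
[0.38727879 0.33594655 0.20174278] [ 1.79976678e+02 -2.89852417e-02 -9.30249968e+01]
```

```bash
python3 -m handwheel '[[0.5,0,0,-6,0],[0.5,0,0,-12,0],[0.5,0,0,-17,0],[0.5,0,0,-19.3,0],[0.5,0,0,-19.3,0],[1,0,0,-19.3,0],[1,0,0,-19.3,0],[1,0,0,-19.3,0]]' 25
python3 -m handwheel '[[1,0,0,0,0],[1,0,0,0,0],[1,0,0,0,0],[1,0,0,5,0],[1,0,0,11,0],[1,0,0,16,0],[1,0,0,16,0],[1,0,0,16,0]]'
python3 -c "
from h import *
s=get_state();print(s['tcp_pos'],s['eef_rot'])
look(['lock_stile'])"
```

```text
time_s: 11.05
tcp_pos: [0.389, 0.3351, 0.0104]
eef_rot: [-179.9, 0.1, -93.4]
contact_force: [-0.9, -0.1, 4.8]
gripper_width: 0.0277
gripper_force: 25.0
time_s: 12.05
tcp_pos: [0.3881, 0.334, 0.1691]
eef_rot: [180.0, 0.0, -93.4]
contact_force: [0.1, -0.2, -1.1]
gripper_width: 0.0275
gripper_force: 25.0
[0.38814991 0.33396476 0.16908806] [ 1.79981642e+02  3.80319365e-02 -9.34193280e+01]
lock_stile 0.88 [315. 142.] 17257 all [386.9 296.7] 161.6 27.0 87.4 top [387.3 305.5] 123.0 26.5 87.3 z [170. 180. 184.]
lock_stile 0.51 [130. 221.] 2269 all [577.7 358.5] 55.0 45.8 -77.3 top [577.7 358.7] 54.5 45.8 -77.3 z [ 7. 12. 13.]
```

```bash
python3 - <<'E'
from prof import *
i,P=cap('wrist'); print(prof(P,[387,334],87.4,rng=140))
E
```

```text
[(-120, 170), (-116, 170), (-112, 170), (-108, 170), (-104, 170), (-100, 170), (-96, 170), (-92, 179), (-88, 182), (-84, 182), (-80, 182), (-76, 183), (-72, 183), (-68, 182), (-64, 182), (-60, 181), (-56, 177), (-52, 170), (-48, 170), (-44, 170), (-40, 170), (-36, 248), (-32, 251), (-28, 273), (-24, 181), (-20, 182), (-16, 182), (-12, 182), (-8, 182), (-4, 182), (0, 181), (16, 182), (20, 182), (24, 182), (28, 180), (36, 170), (40, 169), (44, 168)]
```

```bash
python3 - <<'E'
from h import *
look(['glue_bottle','head_rail','hinge_stile','chisel'],cam='side')
E
```

```text
glue_bottle 0.78 [353. 276.] 1077 all [ 679.3 -309.5] 321.9 56.9 80.9 top [ 656.7 -443.7] 23.9 19.4 -20.3 z [  8.  74. 150.]
glue_bottle 0.34 [317. 175.] 165 all [574.2 390.2] 138.0 56.4 -77.1 top [569.2 389. ] 138.0 46.1 -77.1 z [-2.  9. 12.]
head_rail 0.71 [274. 287.] 501 all [ 447.6 -411.7] 151.0 44.3 73.3 top [ 449.2 -420.3] 135.1 34.8 74.4 z [-1. 10. 13.]
hinge_stile 0.85 [313. 233.] 546 all [ 549.4 -141.7] 209.0 52.2 0.4 top [ 555.5 -149.4] 120.9 36.6 0.5 z [14. 23. 36.]
chisel 0.74 [371. 233.] 259 all [ 746.5 -115.6] 231.8 24.7 -87.6 top [743.1 -57.1] 111.4 21.1 -88.4 z [ 8. 12. 23.]
```

```bash
python3 -m handwheel '[[1,2,-6,6,0],[1,4,-16,8,20],[1,14,-58.3,8,60],[1,14,-58.3,8,93.8],[1,14,-58.3,8,93.8],[1,14,-58.3,8,93.8],[1,14,-58.3,8,93.8],[1,14,-58.3,8,93.8]]'
python3 -c "
from h import *
s=get_state();print(s['tcp_pos'],s['eef_rot'])"
```

```text
time_s: 13.45
tcp_pos: [0.4906, -0.0783, 0.2425]
eef_rot: [-180.0, -0.0, -27.5]
contact_force: [1.0, 0.5, -0.8]
gripper_width: 0.0277
gripper_force: 25.0
[ 0.49057114 -0.0782998   0.2425234 ] [-1.79993835e+02 -8.27364581e-03 -2.75450913e+01]
```

```bash
python3 -m handwheel '[[1,2,-8,0,14],[1,3.8,-16.5,-5,28],[1,3.8,-16.5,-10,28],[1,3.8,-16.5,-15,28],[1,3.8,-16.5,-15,28],[1,3.8,-16.5,-15,28]]'
python3 -c "
from h import *
s=get_state();print(s['tcp_pos'],s['eef_rot'])
look(['lock_stile','jig','hinge_stile'],f='w4.png')"
```

```text
time_s: 14.2
tcp_pos: [0.5269, -0.2419, 0.0902]
eef_rot: [-180.0, 0.3, 0.1]
contact_force: [-0.6, -1.1, -0.3]
gripper_width: 0.0277
gripper_force: 25.0
[ 0.52693794 -0.24193086  0.09021577] [-1.79970063e+02  2.71924724e-01  8.54576138e-02]
lock_stile 0.88 [315. 141.] 17731 all [ 563.1 -242.6] 162.5 28.0 0.9 top [ 554.6 -242.6] 122.6 26.9 1.0 z [ 91. 100. 105.]
jig 0.88 [244. 108.] 34978 all [ 546.8 -196.2] 240.2 183.9 0.9 top [ 546.1 -197. ] 239.2 181.1 1.0 z [11. 13. 20.]
jig 0.54 [316. 144.] 17890 all [ 565.2 -238.1] 167.0 36.7 0.8 top [ 554.6 -242.7] 122.7 27.9 1.0 z [ 91. 100. 105.]
hinge_stile 0.62 [168. 118.] 11398 all [ 582.4 -145.8] 146.3 29.0 0.9 top [ 566.2 -145.9] 102.0 28.4 0.7 z [19. 25. 37.]
```

View pics/w4.png

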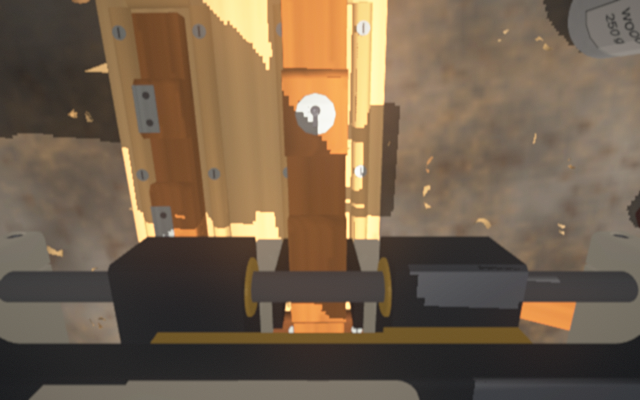

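Lock stile is over the right channel at (315,140) px, head away, plate visible; the hinge stile lies in the left channel (165,120) with its leaves on the outer side.

```bash
python3 -m handwheel '[[1,0.2,-0.5,-3,0],[1,0.2,-0.5,-5.5,0],[1,0.2,-0.5,-6.7,0],[1,0.2,-0.5,-6.7,0],[1,0.2,-0.5,-6.7,0]]';python3 -m handwheel '[[1,0,0,-0.1,0],[0.5,0,0,-0.1,0],[0.5,0,0,-0.1,0],[0.5,0,0,-0.1,0],[0.5,0,0,3,0],[0.5,0,0,9,0],[0,0,0,14,0],[0,0,0,17,0]]'
```

```text
time_s: 15.02
tcp_pos: [0.5314, -0.2466, 0.0268]
eef_rot: [180.0, -0.1, 0.2]
contact_force: [0.7, -0.3, -1.7]
gripper_width: 0.0279
gripper_force: 25.0
time_s: 16.02
tcp_pos: [0.5312, -0.2468, 0.1987]
eef_rot: [180.0, -0.2, 0.2]
contact_force: [-0.4, 0.1, -0.3]
gripper_width: 0.0584
gripper_force: 0.0
```

```bash
python3 -m handwheel '[[0,-4,13,16,-90],[0,-4,13,16,-90],[0,-4,13,16,-90],[0,-4,13,16,-90],[0,-4,13,16,-90],[0,-4,13,16,-90],[0,-4,13,16,-90],[0,-4,13,16,-90]]';python3 -m handwheel '[[0,0,0,0,-4],[0,0,0,0,-4],[0,0,0,0,-4]]'
python3 -c "
from prof import *
s=get_state();print(s['tcp_pos'],s['eef_rot'])
i,P=look(['lock_stile','jig','hinge_stile','head_rail','glue_bottle'],f='w5.png')
print(prof(P,[552,-247.5],1,rng=130)); print(prof(P,[551,-145.5],1,rng=130))
print(prof(P,[532,-196],91,step=2,rng=96))
"
```

```text
time_s: 17.02
tcp_pos: [0.4902, -0.1166, 0.3555]
eef_rot: [-180.0, 0.0, -86.1]
contact_force: [0.8, -0.5, -0.5]
gripper_width: 0.0878
gripper_force: 0.0
time_s: 17.4
tcp_pos: [0.4903, -0.1166, 0.3555]
eef_rot: [180.0, 0.0, -89.7]
contact_force: [0.6, -0.1, 0.5]
gripper_width: 0.0876
gripper_force: 0.0
[ 0.49030523 -0.1166027   0.35548075] [ 1.79999524e+02  1.94670744e-03 -8.97039664e+01]
lock_stile 0.6 [275.  66.] 3123 all [ 553.3 -246. ] 206.6 27.3 1.6 top [ 559.5 -245.8] 121.4 27.2 1.6 z [23. 26. 37.]
jig 0.93 [276.  99.] 17039 all [ 552.4 -196.4] 267.9 181.6 1.3 top [ 551.7 -196.6] 264.6 180.1 1.3 z [11. 14. 21.]
hinge_stile 0.75 [275. 137.] 2547 all [ 551.9 -146.2] 207.6 26.6 0.4 top [ 556.9 -145.8] 121.8 26.2 1.0 z [23. 26. 37.]
[(-130, 20), (-126, 20), (-122, 20), (-118, 20), (-114, 19), (-110, 13), (-106, 23), (-102, 24), (-98, 24), (-94, 24), (-90, 24), (-86, 24), (-82, 24), (-78, 24), (-74, 24), (-70, 24), (-66, 24), (-62, 24), (-58, 24), (-54, 34), (-50, 36), (-46, 36), (-42, 36), (-38, 36), (-34, 36), (-30, 36), (-26, 36), (-22, 36), (-18, 36), (-14, 36), (-10, 36), (-6, 3
[... 1341 characters left out ...]
36), (-42, 36), (-40, 36), (-38, 27), (-36, 13), (-34, 15), (-32, 18), (-30, 20), (-28, 18), (-26, 20), (-24, 18), (-22, 16), (-20, 12), (-18, 12), (-16, 12), (-14, 13), (-12, 12), (-10, 13), (-8, 12), (-6, 12), (-4, 12), (-2, 12), (0, 11), (2, 12), (4, 12), (6, 12), (8, 13), (10, 12), (12, 12), (14, 12), (16, 12), (18, 12), (20, 18), (22, 19), (24, 19), (26, 19), (28, 19), (30, 17), (32, 12), (34, 12), (36, 32), (38, 36), (40, 36), (42, 37), (44, 435), (46, 437), (48, 439), (50, 439), (52, 461), (54, 465), (56, 37), (58, 36), (60, 37), (62, 37), (64, 37), (68, 375), (70, 372), (72, 368), (74, 366), (76, 370), (78, 369), (80, 399), (82, 397), (84, 397), (86, 395), (88, 14), (92, 1), (94, 1)]
```

View pics/w5.png

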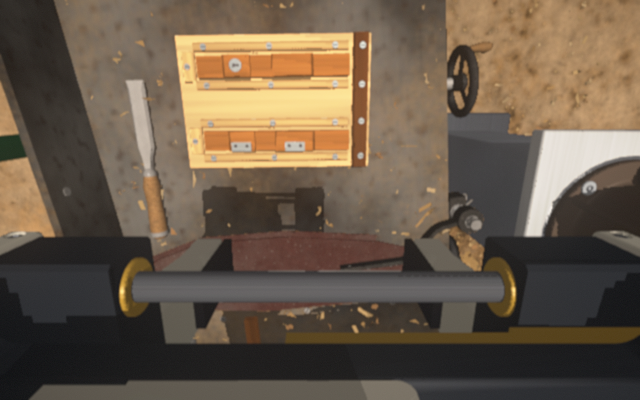

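Both stiles bedded (rows ~65 and ~140, leaves on outer edge, feet at cleat); heights 24/36 as required. Now the head rail.

```bash
python3 -m handwheel '[[0,-4,-18,-8,-15],[0,-4,-18,-8,-15],[0,-4,-18,-8,-15],[0,-4,-18,-8,-15],[0,-4,-18,-8,-15],[0,-4,-18,-8,-15]]'
python3 -c "
from prof import *
s=get_state();print(s['tcp_pos'],s['eef_rot'])
i,P=look(['head_rail','glue_bottle'])
"
```

```text
time_s: 18.45
tcp_pos: [0.451, -0.2961, 0.2762]
eef_rot: [-179.9, -0.0, -104.8]
contact_force: [0.3, 0.6, 0.9]
gripper_width: 0.0875
gripper_force: 0.0
[ 0.45100212 -0.29605496  0.27618101] [-1.79932539e+02 -1.23503825e-03 -1.04752738e+02]
head_rail 0.72 [264. 224.] 2773 all [ 552.5 -247.6] 207.1 26.8 1.5 top [ 558.8 -247.7] 121.8 26.3 1.1 z [23. 25. 37.]
head_rail 0.62 [292.  68.] 3115 all [ 450.  -417.5] 127.2 32.5 74.9 top [ 450.  -417.5] 127.2 32.5 74.9 z [11. 12. 14.]
head_rail 0.43 [85. 98.] 5651 all [ 650.4 -432.1] 52.6 38.1 74.0 top [ 656.5 -434.2] 25.5 21.4 77.9 z [ 25. 105. 163.]
glue_bottle 0.61 [84. 98.] 5832 all [ 651.8 -432.1] 54.5 40.8 68.9 top [ 657.1 -434.2] 25.2 22.9 68.1 z [ 24. 105. 163.]
```

```bash
python3 -m handwheel '[[0.25,0,-6,-6,0],[0.25,0,-12.1,-12,0],[0.25,0,-12.1,-18,0],[0.25,0,-12.1,-24,0],[0.25,0,-12.1,-27,0],[0.25,0,-12.1,-27,0],[0.25,0,-12.1,-27,0]]'; python3 -m handwheel '[[1,0,0,-0.2,0],[1,0,0,-0.2,0],[1,0,0,-0.2,0],[1,0,0,-0.2,0],[1,0,0,-0.2,0],[1,0,0,-0.2,0],[1,0,0,-0.2,0]]' 25
```

```text
time_s: 19.48
tcp_pos: [0.451, -0.4171, 0.0055]
eef_rot: [180.0, 0.0, -104.7]
contact_force: [-1.2, -0.1, 0.1]
gripper_width: 0.0658
gripper_force: 0.0
time_s: 20.35
tcp_pos: [0.4504, -0.4176, 0.0037]
eef_rot: [-180.0, -0.0, -104.8]
contact_force: [-1.9, 1.8, 4.9]
gripper_width: 0.0337
gripper_force: 25.0
```

```bash
python3 -m handwheel '[[1,0,2,6,0],[1,2,7,12,8],[1,4,13,14,16],[1,9,18,14,16],[1,14,22.3,14,16],[1,19,22.3,12,16],[1,19,22.3,9.6,16],[1,19,22.3,9.6,16]]'; python3 -m handwheel '[[1,0,0,0,0],[1,0,0,0,0]]'
python3 -c "
from prof import *
s=get_state();print(s['tcp_pos'],s['eef_rot'],s['gripper_width'])
i,P=look(['head_rail'],f='w6.png')
"
```

```text
time_s: 21.35
tcp_pos: [0.6393, -0.1937, 0.096]
eef_rot: [179.7, 0.0, -88.8]
contact_force: [-1.3, -0.9, -0.2]
gripper_width: 0.0335
gripper_force: 25.0
time_s: 21.6
tcp_pos: [0.6404, -0.1952, 0.101]
eef_rot: [-179.9, -0.0, -88.8]
contact_force: [-0.6, -0.2, -0.4]
gripper_width: 0.0337
gripper_force: 25.0
[ 0.64035887 -0.19520103  0.10095565] [-1.79891978e+02 -1.51246546e-02 -8.88307473e+01] 0.033689690544531074
head_rail 0.86 [319. 213.] 11812 all [ 641.  -208.7] 104.7 33.6 -88.8 top [ 641.  -208.7] 104.7 33.6 -88.8 z [108. 109. 110.]
```

View pics/w6.png

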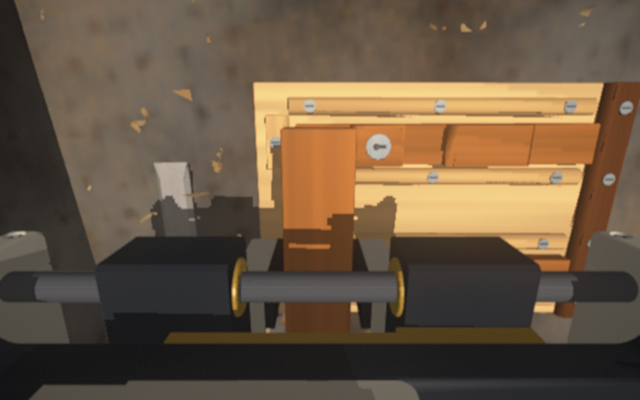

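The rail hovers aligned over the head laps (319,213 px; its end 1-2 mm past the lock stile's edge). Lowering with a small y correction.

```bash
python3 -m handwheel '[[1,0,0.2,-4,0],[1,0,0.2,-6.5,0],[1,0,0.2,-7.25,0],[1,0,0.2,-7.25,0],[1,0,0.2,-7.3,0]]';python3 -m handwheel '[[0.45,0,0,-0.0,0],[0.45,0,0,-0.0,0],[0.45,0,0,0,0],[0.45,0,0,0,0],[0.45,0,0,3,0],[0.4,0,0,9,0],[0,0,0,14,0],[0,0,0,20,0]]'
```

```text
time_s: 22.32
tcp_pos: [0.6411, -0.1928, 0.0277]
eef_rot: [-179.9, -0.0, -88.8]
contact_force: [0.6, -0.8, 0.0]
gripper_width: 0.0335
gripper_force: 25.0
time_s: 23.32
tcp_pos: [0.6397, -0.1925, 0.2276]
eef_rot: [179.9, 0.0, -88.8]
contact_force: [1.2, -0.4, 0.1]
gripper_width: 0.0669
gripper_force: 0.0
```

```bash
python3 -m handwheel '[[0,-4,52,5,3],[0,-4,52,5,3],[0,-4,52,5,3],[0,-4,52,5,3],[0,-4,52,5,3],[0,-4,52,5,3],[0,-4,52,5,3],[0,-4,52,5,3]]';python3 -m handwheel '[[0,0,4,0,0],[0,0,4,0,0],[0,0,4,0,0]]'
python3 -c "
from prof import *
s=get_state();print(s['tcp_pos'],s['eef_rot'],s['gripper_width'])
i,P=look(['lock_rail','foot_rail','sanding_block'],f='w7.png')
"
```

```text
time_s: 24.32
tcp_pos: [0.6017, 0.3056, 0.2746]
eef_rot: [-180.0, 0.0, -85.8]
contact_force: [1.4, -0.6, 0.2]
gripper_width: 0.0878
gripper_force: 0.0
time_s: 24.7
tcp_pos: [0.602, 0.3435, 0.2738]
eef_rot: [180.0, -0.0, -85.8]
contact_force: [-0.5, -1.0, 1.5]
gripper_width: 0.0877
gripper_force: 0.0
[0.60196954 0.3435048  0.27380263] [ 1.79964243e+02 -3.55358680e-02 -8.57723076e+01] 0.08767714478405382
lock_rail 0.87 [324.  69.] 1949 all [602.9 228.3] 128.1 19.6 -85.8 top [602.9 228.3] 128.1 19.6 -85.8 z [11. 12. 14.]
foot_rail 0.62 [339. 205.] 3017 all [570.4 394.6] 128.2 43.0 -76.3 top [570.4 394.6] 128.2 43.0 -76.3 z [11. 12. 13.]
sanding_block 0.9 [250. 157.] 2502 all [686.6 333.2] 73.0 48.1 -75.0 top [686.7 333.3] 73.0 48.0 -74.7 z [24. 30. 32.]
sanding_block 0.41 [325.  71.] 1944 all [603.5 229. ] 126.9 20.8 -86.2 top [603.5 229. ] 126.9 20.8 -86.2 z [11. 12. 14.]
```

```bash
python3 -m handwheel '[[0.4,0.1,-6,-6,0],[0.4,0.1,-11.5,-12,0],[0.4,0.1,-11.5,-18,0],[0.4,0.1,-11.5,-24,0],[0.4,0.1,-11.5,-26.8,0],[0.4,0.1,-11.5,-27,0],[0.4,0.1,-11.5,-27,0]]'; python3 -m handwheel '[[1,0,0,0,0],[1,0,0,0,0],[1,0,0,0,0],[1,0,0,0,0],[1,0,0,0,0],[1,0,0,0,0],[1,0,0,0,0]]' 25;python3 -m handwheel '[[1,0,0,6,0],[1,0,0,10,-4],[1,0,-10,14,-4],[1,0,-20,14,-4],[1,-2,-30,14,-4],[1,-3.5,-42.4,12,-4],[1,-3.5,-42.4,9.6,-4],[1,-3.5,-42.4,9.6,-4]]'; python3 -m handwheel '[[1,0,0,0,0],[1,0,0,0,0]]'
python3 -c "
from prof import *
s=get_state();print(s['tcp_pos'],s['eef_rot'],s['gripper_width'])
i,P=look(['lock_rail','head_rail','lock_stile'],f='w8.png')
"
```

```text
time_s: 25.78
tcp_pos: [0.6034, 0.2279, 0.0042]
eef_rot: [180.0, -0.0, -85.8]
contact_force: [-0.4, -0.7, 0.3]
gripper_width: 0.0529
gripper_force: 0.0
time_s: 26.65
tcp_pos: [0.6032, 0.2287, 0.0045]
eef_rot: [-180.0, 0.0, -85.8]
contact_force: [-1.7, -0.8, 5.1]
gripper_width: 0.0215
gripper_force: 25.0
time_s: 27.65
tcp_pos: [0.5745, -0.1393, 0.1109]
eef_rot: [-180.0, 0.0, -89.8]
contact_force: [0.5, -0.1, -0.5]
gripper_width: 0.0217
gripper_force: 25.0
time_s: 27.9
tcp_pos: [0.5749, -0.1377, 0.111]
eef_rot: [180.0, 0.0, -89.9]
contact_force: [0.5, 0.5, -0.8]
gripper_width: 0.0221
gripper_force: 25.0
[ 0.57490307 -0.13773977  0.11095039] [ 1.79987135e+02  2.03651442e-03 -8.98630596e+01] 0.02205260897374968
lock_rail 0.62 [318. 214.] 7191 all [ 575.2 -150.6] 104.4 21.1 -89.9 top [ 575.2 -150.6] 104.4 21.1 -89.9 z [118. 119. 120.]
head_rail 0.71 [222. 127.] 9464 all [ 641.1 -193.3] 128.3 34.0 -89.1 top [ 641.1 -193.3] 128.3 34.0 -89.1 z [35. 36. 37.]
```

View pics/w8.png

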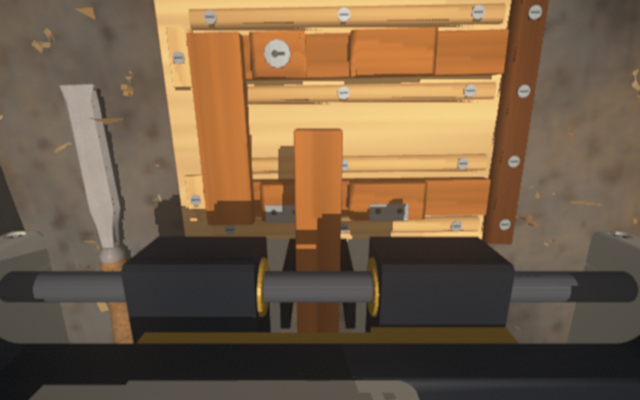

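Head rail is bedded (222,127 px; top at 36, (641,-193)). Lock rail is short of its place; moving it over the housings.

```bash
python3 -m handwheel '[[1,-0.6,-5.7,0,1],[1,-0.6,-5.7,-3,1],[1,-0.6,-5.7,-3,1],[1,-0.6,-5.7,-6,1],[1,-0.6,-5.7,-7.8,1],[1,-0.6,-5.7,-8.2,1],[1,-0.6,-5.7,-8.2,1]]';python3 -m handwheel '[[0.6,0,0,0,0],[0.6,0,0,0,0],[0.6,0,0,0,0],[0.6,0,0,0,0],[0.6,0,0,3,0],[0.6,0,0,9,0],[0,0,0,14,0],[0,0,0,20,0]]'
```

```text
time_s: 28.98
tcp_pos: [0.5697, -0.1939, 0.0301]
eef_rot: [-180.0, -0.0, -88.7]
contact_force: [0.7, 0.2, 0.4]
gripper_width: 0.0213
gripper_force: 25.0
time_s: 29.98
tcp_pos: [0.5682, -0.1944, 0.2304]
eef_rot: [179.9, 0.0, -88.8]
contact_force: [0.9, 0.1, -0.1]
gripper_width: 0.0493
gripper_force: 0.0
```

```bash
python3 -m handwheel '[[0,0,20,5,5],[0,0,35,5,10],[0,0,58,5,14.5],[0,0,58,0,14.5],[0,0,58,0,14.5],[0,0,58,0,14.5],[0,0,58,-5,14.5],[0,0,58,-5,14.5]]';python3 -m handwheel '[[0,0,0,0,0],[0,0,0,0,0]]'
python3 -c "
from h import *
s=get_state();print(s['tcp_pos'],s['eef_rot'],s['gripper_width'])
look(['foot_rail'])"
```

```text
time_s: 30.98
tcp_pos: [0.5687, 0.2992, 0.2062]
eef_rot: [-180.0, 0.0, -74.3]
contact_force: [1.4, 0.7, 0.2]
gripper_width: 0.0877
gripper_force: 0.0
time_s: 31.22
tcp_pos: [0.5687, 0.2973, 0.206]
eef_rot: [180.0, -0.0, -74.2]
contact_force: [0.6, -1.4, -0.0]
gripper_width: 0.0881
gripper_force: 0.0
[0.5687187  0.29729002 0.2060271 ] [ 1.79959399e+02 -3.10078762e-02 -7.42499616e+01] 0.08806213317401317
foot_rail 0.81 [294. 238.] 2675 all [569.4 394.6] 129.2 44.0 -76.2 top [569.4 394.6] 129.2 44.0 -76.2 z [11. 12. 13.]
```

```bash
python3 -m handwheel '[[0.2,0.1,6,-4,-2],[0.2,0.1,9.7,-10,-2],[0.2,0.1,9.7,-15,-2],[0.2,0.1,9.7,-19,-2],[0.2,0.1,9.7,-20.2,-2],[0.2,0.1,9.7,-20.2,-2],[0.2,0.1,9.7,-20.2,-2]]'; python3 -m handwheel '[[1,0,0,0,0],[1,0,0,0,0],[1,0,0,0,0],[1,0,0,0,0],[1,0,0,0,0],[1,0,0,0,0],[1,0,0,0,0]]' 25;python3 -m handwheel '[[1,0,0,6,0],[1,0,-4,12,-6],[1,-2,-10,14,-12.5],[1,-4,-20,14,-12.5],[1,-6,-30,14,-12.5],[1,-10,-58,14,-12.5],[1,-10,-58,14,-12.5],[1,-10,-58,14,-12.5]]'; python3 -m handwheel '[[1,0,-6,-2,0],[1,0,-9,-4,0],[1,0,-9,-4,0],[1,0,-9,-4,0]]'
python3 -c "
from prof import *
s=get_state();print(s['tcp_pos'],s['eef_rot'],s['gripper_width'])
i,P=look(['foot_rail','lock_rail','head_rail','lock_stile'],f='w9.png')
"
```

```text
time_s: 32.2
tcp_pos: [0.5714, 0.3949, 0.0071]
eef_rot: [-179.8, 0.1, -76.3]
contact_force: [0.3, 0.5, -0.1]
gripper_width: 0.07
gripper_force: 0.0
time_s: 33.08
tcp_pos: [0.57, 0.3944, 0.0049]
eef_rot: [-180.0, 0.0, -76.3]
contact_force: [-1.6, -0.0, 6.1]
gripper_width: 0.0458
gripper_force: 25.0
time_s: 34.08
tcp_pos: [0.4979, -0.0051, 0.1438]
eef_rot: [-180.0, 0.0, -88.8]
contact_force: [1.8, -0.5, 0.4]
gripper_width: 0.0455
gripper_force: 25.0
time_s: 34.58
tcp_pos: [0.4988, -0.0933, 0.1039]
eef_rot: [-180.0, -0.0, -88.8]
contact_force: [0.4, -0.5, 0.2]
gripper_width: 0.0461
gripper_force: 25.0
[ 0.49883875 -0.09328516  0.10391164] [-1.79994739e+02 -4.37244377e-03 -8.88199513e+01] 0.046063408924277245
foot_rail 0.68 [318. 213.] 15425 all [ 499.3 -105.1] 104.4 44.9 -89.1 top [ 499.3 -105.1] 104.4 44.9 -89.1 z [110. 111. 112.]
lock_rail 0.73 [211.  81.] 5963 all [ 569.9 -180.3] 100.8 22.7 -88.9 top [ 569.9 -179.9] 100.0 22.7 -88.9 z [32. 36. 37.]
head_rail 0.97 [103.  82.] 9483 all [ 640.6 -179.3] 100.6 34.7 -89.0 top [ 640.6 -178.6] 99.3 34.7 -89.1 z [31. 36. 37.]
lock_stile 0.97 [283.   1.] 898 all [ 538.5 -233.1] 178.1 1.2 1.4 top [ 538.5 -233.1] 178.1 1.2 1.4 z [15. 19. 23.]
lock_stile 0.42 [252. 131.] 5207 all [ 535.  -146.2] 176.6 27.1 1.0 top [ 557.1 -145.8] 122.2 27.1 1.1 z [23. 36. 37.]
```

View pics/w9.png

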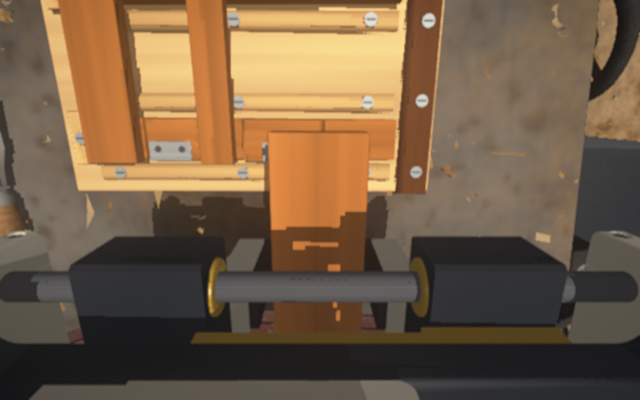

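Lock rail bedded (211,81 px, top at 36). Foot rail is now shifted over the foot laps and lowered.

```bash
python3 -m handwheel '[[1,-1.5,-5,0,0],[1,-2.9,-10.4,0,0],[1,-2.9,-10.4,-2,0],[1,-2.9,-10.4,-2,0],[1,-2.9,-10.4,-5,0],[1,-2.9,-10.4,-7.1,0],[1,-2.9,-10.4,-7.4,0],[1,-2.9,-10.4,-7.4,0]]';python3 -m handwheel '[[1,0,0,0,0],[0.25,0,0,0,0],[0.25,0,0,0,0],[0.25,0,0,0,0],[0.25,0,0,0,0],[0.25,0,0,4,0],[0.2,0,5,14,0],[0,0,10,27,0]]';python3 -m handwheel '[[0,4,0,5,0],[0,4,0,5,0],[0,4,0,5,0]]'
python3 -c "
from prof import *
s=get_state();print(s['tcp_pos'],s['eef_rot'],s['gripper_width'])
i,P=look(['foot_rail','lock_rail','head_rail','lock_stile','hinge_stile','chisel'],f='w10.png')
"
```

```text
time_s: 35.83
tcp_pos: [0.4705, -0.1969, 0.0306]
eef_rot: [-180.0, -0.0, -88.7]
contact_force: [-0.4, 0.1, -0.4]
gripper_width: 0.0455
gripper_force: 25.0
time_s: 36.83
tcp_pos: [0.469, -0.1451, 0.1848]
eef_rot: [179.9, -0.0, -88.8]
contact_force: [1.6, 0.4, 0.2]
gripper_width: 0.0753
gripper_force: 0.0
time_s: 37.2
tcp_pos: [0.5091, -0.1453, 0.2328]
eef_rot: [180.0, 0.0, -88.8]
contact_force: [0.1, 0.2, -0.3]
gripper_width: 0.0881
gripper_force: 0.0
[ 0.50910772 -0.14532894  0.23283097] [ 1.79950406e+02  3.19080775e-02 -8.88130093e+01] 0.0880555019657753
foot_rail 0.75 [357. 128.] 5281 all [ 471.3 -195.7] 128.3 44.3 -89.1 top [ 471.3 -195.7] 128.3 44.3 -89.1 z [35. 36. 37.]
foot_rail 0.51 [282.  79.] 2763 all [ 559.9 -246.1] 128.5 27.5 1.3 top [ 559.  -246.2] 121.9 27.5 1.3 z [25. 36. 37.]
lock_rail 0.81 [259. 130.] 2526 all [ 569.7 -194.6] 128.0 21.2 -88.7 top [ 569.7 -194.6] 128.0 21.2 -88.7 z [35. 36. 37.]
head_rail 0.83 [192. 126.] 4108 all [ 640.9 -193.6] 126.7 33.7 -88.9 top [ 640.9 -193.6] 126.7 33.7 -88.9 z [34. 36. 37.]
lock_stile 0.67 [282.  81.] 2853 all [ 560.5 -247.8] 130.0 30.7 1.4 top [ 559.1 -246.1] 121.9 27.5 1.2 z [24. 36. 37.]
lock_stile 0.62 [356. 128.] 5247 all [ 470.7 -195.8] 128.0 45.4 -89.0 top [ 470.7 -195.8] 128.0 45.4 -89.0 z [35. 36. 37.]
hinge_stile 0.69 [284. 174.] 2361 all [ 558.6 -146. ] 128.7 27.2 0.8 top [ 556.7 -145.9] 121.8 27.1 1.0 z [24. 36. 38.]
chisel 0.84 [108. 163.] 2517 all [ 747.3 -147.8] 159.3 23.2 -86.5 top [ 747.4 -140.6] 145.0 19.5 -86.6 z [10. 13. 22.]
```

View pics/w10.png

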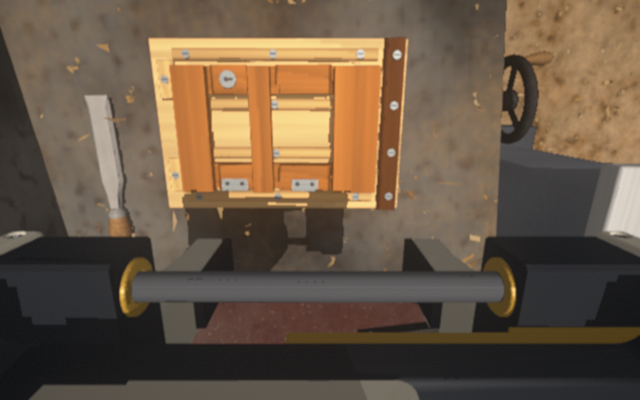

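All three rails are bedded with tops at 36 mm, square and within about 1–2 mm of their places: foot (357,128), lock (259,130) and head (192,126) px. The gripper is clear, so I'm handing in.

```bash
python3 -c "
from plant import r
print(r.close_job())"
```

```text
the job is handed in; nothing more can be done
None
```

The door frame is dry-fitted and handed in at about 37 s. Both stiles are in their channels with feet at the cleat, and all three rails measured flat and within about 2 mm of their places; the hand-in returned no verdict.

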